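Shut the gas at the dental bench's service box

ROBOT

A 6-joint arm with a two-finger parallel gripper is mounted at the origin on the work surface. World frame = base frame: x ahead of the robot, y to its left, z up, the work surface at z = 0. Lengths are in m, angles in rad, forces in N, time in s.
With the tool pointing down it reaches from about 0.375 to 0.975 m from the base axis. Payload 3.8 kg.
Tool frame: the origin (TCP) lies at the very end of the fingers, on their centre line; the grasp point (between the pads) lies 19 mm behind it (bot.grip_depth is the distance from the TCP to the grasp point, in m); z points along the fingers, y is the direction in which the jaws open and shut (so a half turn about z gives the same grasp; the last joint's range is limited). The gripper opens to 85 mm and grips with 20 to 120 N. Pads are 22 mm wide; open, the fingers measure 114 mm over their backs; the gripper's body (76 mm by 85 mm) begins 54 mm behind the grasp point. The pads swing forward as they close: fully open they stand 13 mm farther back than shut.
Start: joints at [-1.192, 0.264, 1.604, -0, 1.274, -0.037], TCP at [0.273, -0.617, 0.231] pointing down, gripper open.
Joint ranges: [-2.63, 2.63], [-0.94, 2.18], [0.31, 2.57], [-1.31, 4.45], [0, 2.66], [-2.55, 2.55]. Speed limits (rad/s): [2.57, 2.57, 3.14, 3.14, 3.14, 3.14].

INTERFACE

Orientations are given as a rotation vector (axis times angle).
In Python, from workcell import bot, cams, job gives the robot as it stands.
- The arm moves only by the tool apply_moves, never from a script. Its argument "targets" is a list of rows, each an object of numbers: "dx", "dy", "dz": the shift along the tool's x, y, z in units of 30 mm (1.0 is 30 mm); "wx", "wy", "wz": the turn, a rotation vector about the tool's x, y, z in units of 6 degrees (1.0 is 6 degrees); "jaw": the opening, from 0 (shut) to 1 (fully open). In form: [{"dx": .., "dy": .., "dz": .., "wx": .., "wy": .., "wz": .., "jaw": ..}, ...]. A call has 1 to 5 rows; each row shifts and turns the commanded pose from where the row before left it, along the tool's axes as they then stand; what a row does not reach is not made up. A row lasts 1/10 s, in which the tool goes at most 50 mm and 8.59 degrees, less where a joint would pass 70% of its speed; a pose out of reach is approached as far as the arm can. A call is refused whole if a number of a shift passes 1 or a number of a turn 1, either way. A call with a gripper value outside its range is refused whole. The fingers move at their own pace and stop on an object; "newtons" is the grip in N (left out, the last holds). Time passes only in rows, so rows that do not move let the fingers close. It gives the time, the measured TCP pose, the force and the opening at its end, in the units of the state.
- bot.read_state(): the state, without advancing time (a new reading comes with each control period).
- cams.read_camera(name): name is "scene" or "top" or "wrist"; returns a dict with "color" (480x640x3 uint8, red, green, blue), "range_z" (480x640 float32, m along the optical axis (not along the pixel's ray), 0 where there is no reading), "fx", "fy", "cx", "cy" (pixels), "eye" and "rotation" of the camera in the world; the wrist camera has in their place "T_tool_cam" (4x4, takes a point from camera to tool coordinates, whose origin is the TCP and whose axes are the flange's). Camera axes: x right, y down, z forward; pixel columns grow to the right and rows downward; lengths in m; the calibration is good to about 2 mm. A picture is of the moment at which its call begins: read the wrist's pose just before it.
- job.finish_job(): hands the job in, once; it reports no verdict.
The state is a dict: "time": time; "q": joint angles; "joint_vel": joint speeds; "joint_torque": joint torques, N m; "tool_pos": TCP position; "tcp_rot": TCP orientation; "wrist_force": force on the tool from outside, world axes, zero at the start; "torque": the same for the moment, N m; "width": opening from 0.0 (shut) to 1.0 (fully open).
Only numpy, scipy, OpenCV 4.12 (cv2) and the standard library are available. Lean on these libraries where they do the work, as an engineer would, in place of code of your own. Each camera call takes 0.05 s, during which the arm holds its last target.

TASK

The day's wax work is over, so shut off the gas at this dental bench: push the cover of the grey service box along its rails to the robot's left, as far as it goes, so that the valve bay lies open, then push the yellow gas lever round until it stops, square across its pipe. Fingertips are enough, nothing needs gripping: slide the cover, do not lift it off its rails, and leave it open for the evening check. Leave the blue compressed-air lever as it stands and do not disturb the casts, the articulator and the spatula on the bench.

Things in the scene. Friction and masses are not known exactly. Their poses are not given: they have to be found in the camera images.
- service_box: Grey box fixed on the bench, 200 (x) x 470 (y) x 91 mm high, walls 5 mm, turned up to 0.35 rad. Origin: centre of its underside; x away from the robot, y to the left along its length. Valve bay, open-topped, at negative y: inside x -80 to 80, y -230 to -5 mm. The positive-y half has a fixed deck. Rails 15 mm wide, top 85 mm high, run along both long walls from y -230 to 230 mm.
- cover: Loose white-painted aluminium cover, 186 (x) x 228 (y) x 4 mm, about 0.5 kg, lying on the rails between the long walls (2 mm play each side). Origin: centre of its underside, axes as the box's. It starts over the valve bay, its centre at y -113 to -92 mm in the box's frame, and slides to +y until it meets the end wall, its centre then at y = +116 mm; sliding takes a few newtons.
- cover_grip (a point): Centre of the black grip rib on top of the cover: 100 mm along x, 12 mm along y, standing 18 mm above the cover's top (from 4 to 22 mm above the cover's underside); this point is 13 mm above the cover's underside, on the cover's centre.
- gas_lever (a joint): Turn of the yellow gas lever, rad: 0 = open, lever along its pipe, pointing to the box's -x; pi/2 = shut, lever across the pipe, pointing to the box's +y, at a rigid stop. It turns clockwise seen from above as it grows, stays where it is left, and takes about 5 N at 50 mm from the pivot.
- gas_pivot (a point): Vertical turning axis of the yellow gas lever at the lever's mid-height, 72 mm above the bench; in the box's frame x = 30 mm, y = -180 or -85 mm (which one varies). Under the lever, the pipe along x is 49 mm high, the brass valve body (to 34 mm from the axis along x, 16 mm across) 56 mm, its gland (radius 9 mm) 63 mm high.
- gas_tip (a point): End of the yellow gas lever, 68 mm from its pivot, 72 mm above the bench. The lever is thin steel out to 22 mm from the pivot, then a yellow sleeve from 22 to 68 mm, 14 mm wide, from 66 to 78 mm above the bench.
- air_pivot (a point): Turning axis of the blue compressed-air lever: the same valve and lever with a blue sleeve, at the other of the two places.
- air_tip (a point): End of the blue air lever, 68 mm from its pivot, 72 mm above the bench. It turns the same way, and starts open or nearly open.
- wax_model: Loose plaster cast with a pink wax rim and teeth, 62 x 66 x 40 mm, beside the box's valve-bay end. Origin at the centre of its underside.
- impression: Loose plaster cast with a yellow silicone impression, 75 x 66 x 32 mm, beyond the box. Origin under its centre.
- articulator: Loose dental articulator, black base and blue upper arm with casts between, 120 x 90 x 114 mm high, at the box's left (+y) end. Origin at the centre of its underside.
- spatula: Loose plaster spatula, wooden handle and narrow steel blade, lying on the bench beyond the box, along it, 192 x 22 x 14 mm. Origin near its middle, on its underside.

How it is judged:
By the outcome, as a careful person would: the job done as asked, in the order asked, and still so for the second after the job is handed in, with the robot touching nothing.
It also fails if it takes over 51 s, if anything falls off the work surface, if the arm or the gripper's body presses on something with over 40 N, if the wrist force passes 120 N, or if a joint passes its speed limit or range.

## Working session

There is one attempt and no reset: what is moved stays moved. The work goes in short steps, Python scripts to look and compute and a tool call to move; the robot and the scene stay as the last step left them, time stands still between calls to the robot, and variables do not carry over. Pictures are saved under pics/ and viewed, and the job is handed in when it is done.

Besides the shell and the picture viewer there is one more tool, called after "Emit:" in YAML: its name, and indented under it one key for each argument. apply_moves: Moves the arm, as the interface text tells. Its arguments: {"type":"object","properties":{"targets":{"type":"array"},"newtons":{"type":"number"}},"required":["targets"]}

```bash
mkdir -p pics; ls; python3 - <<'E'
from workcell import bot,cams,job
import cv2,numpy as np
s=bot.read_state();print({k:np.round(v,3) for k,v in s.items()})
for n in ["scene","top","wrist"]:
    c=cams.read_camera(n)
    cv2.imwrite(f"pics/{n}0.png",c["color"][:,:,::-1])
    np.savez(f"{n}0.npz",**c)
    print(n,c["fx"],c["cx"],c["cy"],c.get("eye"),c.get("rotation"),c.get("T_tool_cam"))
E
```

```text
pics
{'time': np.float64(0.0), 'q': array([-1.192,  0.265,  1.605,  0.   ,  1.274, -0.037]), 'joint_vel': array([ 0.002, -0.   ,  0.001,  0.001,  0.001, -0.   ]), 'joint_torque': array([ 1.0000e-03, -5.1511e+01, -3.6732e+01,  0.0000e+00,  1.3000e-02,
       -0.0000e+00]), 'tool_pos': array([ 0.272, -0.617,  0.23 ]), 'tcp_rot': array([-3.072e+00, -6.480e-01,  1.000e-03]), 'wrist_force': array([ 0.078, -0.337, -0.259]), 'torque': array([-0.024, -0.029,  0.033]), 'width': np.float64(1.0)}
scene 477.7539467897488 322.96949524287896 241.07553954548342 [ 1.14533876 -0.24936865  0.96754927] [-2.20624019 -1.34074339  0.43745198] None
top 448.9830534600116 318.68754350138755 239.5621550479277 [0.44772211 0.01758414 1.11783898] [-2.16062197  2.12236717 -0.15225082] None
wrist 357.59372706675737 318.4880013274168 250.11763241073785 None None [[ 7.78108030e-04 -9.55964076e-01 -2.93482675e-01  7.47353297e-02]
 [ 9.99999585e-01  8.83036402e-04 -2.25033284e-04 -1.20590687e-03]
 [ 4.74279621e-04 -2.93482378e-01  9.55964366e-01 -1.42207638e-01]
 [ 0.00000000e+00  0.00000000e+00  0.00000000e+00  1.00000000e+00]]
```

View pics/top0.png

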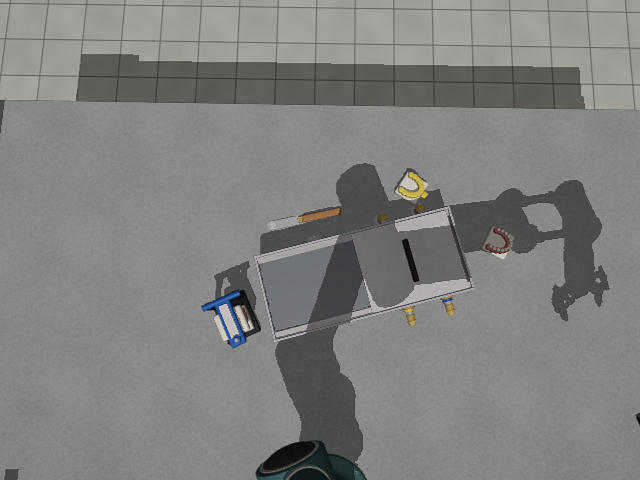

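View pics/scene0.png

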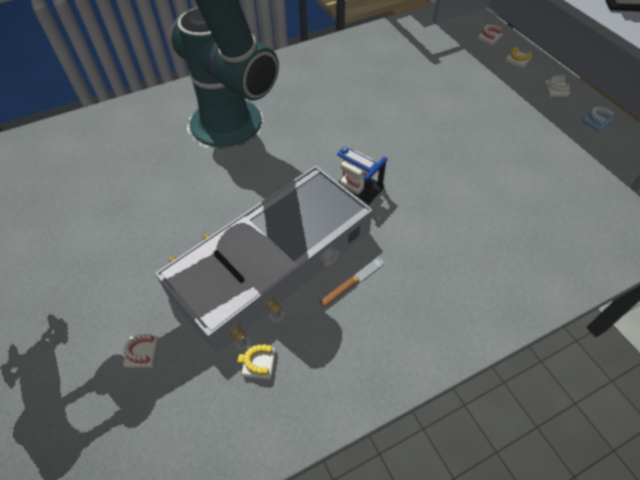

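```bash
python3 - <<'E'
import cv2
im=cv2.imread("pics/top0.png")[190:350,200:520]
cv2.imwrite("pics/top0c.png",cv2.resize(im,(800,400),interpolation=cv2.INTER_CUBIC))
E
```

```text
(no output)
```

View pics/top0c.png

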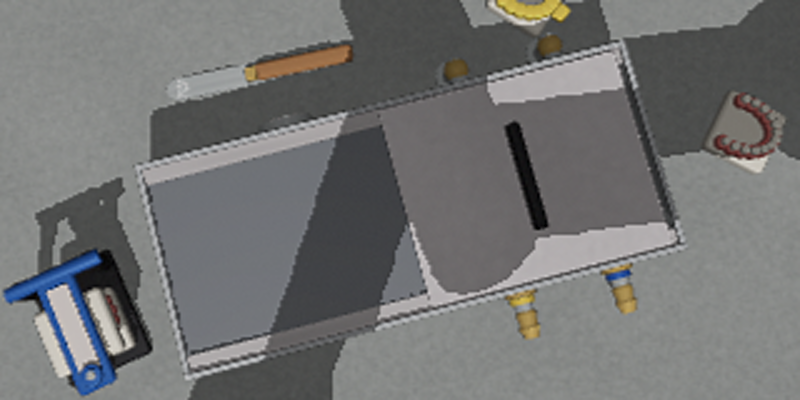

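View pics/wrist0.png

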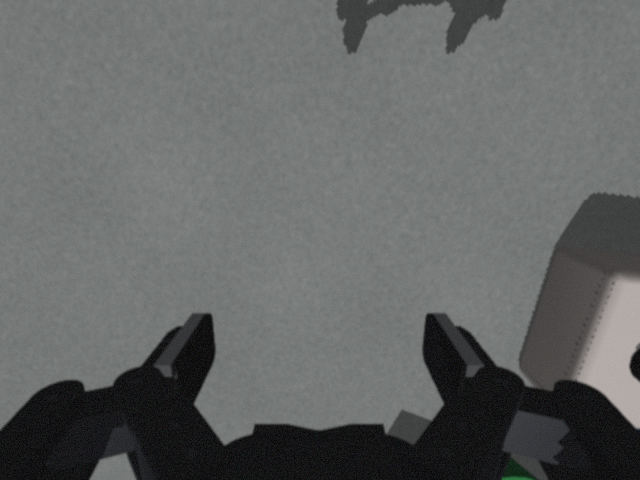

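```bash
cat > h.py <<'E'
import numpy as np,cv2
from scipy.spatial.transform import Rotation as R
def rays(c,px,z,n="top"):
    px=np.atleast_2d(px).astype(float)
    d=np.c_[(px[:,0]-c["cx"])/c["fx"],(px[:,1]-c["cy"])/c["fy"],np.ones(len(px))]
    d=d@R.from_rotvec(c["rotation"]).as_matrix().T
    e=np.array(c["eye"]); return e+d*((z-e[2])/d[:,2])[:,None]
def proj(c,P):
    p=(np.atleast_2d(P)-c["eye"])@R.from_rotvec(c["rotation"]).as_matrix()
    return np.c_[c["fx"]*p[:,0]/p[:,2]+c["cx"],c["fy"]*p[:,1]/p[:,2]+c["cy"]]
E
python3 - <<'E'
from h import *
c=dict(np.load("top0.npz"))
cr=np.array([[137,165],[622,40],[684,246],[188,378]])/2.5+[200,190]
P=rays(c,cr,.091);print(P.round(4))
B=np.array([[.1,.235],[.1,-.235],[-.1,-.235],[-.1,.235]])
Q=P[:,:2];qc=Q.mean(0)
H=B.T@(Q-qc);a=np.arctan2(H[0,1]-H[1,0],H[0,0]+H[1,1])
Rm=np.array([[np.cos(a),-np.sin(a)],[np.sin(a),np.cos(a)]])
print(qc,a,(B@Rm.T+qc-Q).round(4))
g=rays(c,np.array([[513,122],[542,229],[527.5,176]])/2.5+[200,190],.107)[:,:2]
print(((g-qc)@Rm).round(4))
# depth check
z=c["range_z"]
for u,v in [(310,290),(430,260),(300,400)]:
    d=z[v,u];p=np.array([(u-c["cx"])/c["fx"]*d,(v-c["cy"])/c["fy"]*d,d]);print(R.from_rotvec(c["rotation"]).as_matrix()@p+c["eye"])
np.save("box.npy",[*qc,a])
# scene cross-check
s=dict(np.load("scene0.npz"));print(proj(s,np.c_[B@Rm.T+qc,np.full(4,.091)]))
# objects
print("obj",rays(c,[[498,241],[411,185],[230,318],[305,218]],.03)[:,:2]-0, ((rays(c,[[498,241],[411,185],[230,318],[305,218]],.03)[:,:2]-qc)@Rm).round(3))
E
```

```text
[[ 0.5601  0.1717  0.091 ]
 [ 0.6855 -0.2769  0.091 ]
 [ 0.4949 -0.3285  0.091 ]
 [ 0.3693  0.1185  0.091 ]]
[ 0.52743544 -0.07880912] 0.272439461905119 [[ 0.0004  0.0027]
 [ 0.0015 -0.0013]
 [-0.0006 -0.0035]
 [-0.0014  0.0021]]
[[ 0.0485 -0.1098]
 [-0.0513 -0.1078]
 [-0.0022 -0.1087]]
[0.48492555 0.04326612 0.08176431]
[ 0.55817645 -0.23122153  0.08919721]
[ 0.22584443  0.06371985 -0.00090626]
[[371.44902867 210.17836945]
 [206.63540548 336.74409547]
 [153.14924969 273.6795903 ]
 [314.41102081 165.61921867]]
obj [[ 0.6141265  -0.4123466 ]
 [ 0.75151642 -0.20168932]
 [ 0.41680863  0.23431793]
 [ 0.6632139   0.06061272]] [[-0.006 -0.345]
 [ 0.183 -0.179]
 [-0.022  0.331]
 [ 0.168  0.098]]
```

```bash
cat > go.py <<'E'
# usage: go.py bx by z [yaw_rel_box]: total units in tool frame
import sys
from h import *
from workcell import bot
q=np.load("box.npy");a=q[2]
s=bot.read_state();T=R.from_rotvec(s["tcp_rot"]);M=T.as_matrix()
c,n=np.cos(a),np.sin(a);Rb=np.array([[c,-n],[n,c]])
print("t",round(float(s["time"]),2),"box pos",(Rb.T@(s["tool_pos"][:2]-q[:2])).round(4),"z",round(s["tool_pos"][2],4),
 "yaw",round(np.arctan2(M[1,0],M[0,0])-a,4),"w",round(float(s["width"]),2),"F",(np.r_[Rb.T@s["wrist_force"][:2],s["wrist_force"][2]]).round(1))
if len(sys.argv)>3:
    b=np.array([float(v) for v in sys.argv[1:4]]);yw=float(sys.argv[4]) if len(sys.argv)>4 else 0
    P=np.r_[Rb@b[:2]+q[:2],b[2]]
    G=R.from_euler("z",a+yw)*R.from_euler("x",np.pi)
    print("shift units (tool now)",(M.T@(P-s["tool_pos"])/.03).round(2),"in target frame",(G.as_matrix().T@(P-s["tool_pos"])/.03).round(2))
    print("turn units",(np.degrees((T.inv()*G).as_rotvec())/6).round(2))
E
python3 go.py 0 -.152 .2
```

```text
t 0.15 box pos [-0.3904 -0.4497] z 0.2302 yaw 0.1434 w 1.0 F [-0.1  0.4 -0.2]
shift units (tool now) [14.3  -7.96  1.02] in target frame [13.01 -9.92  1.01]
turn units [-0.02  0.    1.37]
```

Emit:
apply_moves:
  targets:
    - {"wz": 0.7,"jaw": 0}
    - {"wz": 0.67,"jaw": 0}
    - {"dx": 0.8,"dy": -0.6,"jaw": 0}
    - {"dx": 0.8,"dy": -0.6,"jaw": 0}
    - {"dx": 0.8,"dy": -0.6,"jaw": 0}

```text
invalid input at $.targets[0]: expected keys dx, dy, dz, wx, wy, wz, jaw
```

Emit:
apply_moves:
  targets:
    - {"dx": 0.8,"dy": -0.6,"jaw": 0}
    - {"dx": 0.8,"dy": -0.6,"jaw": 0}
    - {"dx": 0.8,"dy": -0.6,"jaw": 0}
    - {"dx": 0.8,"dy": -0.6,"jaw": 0}
    - {"dx": 0.8,"dy": -0.6,"jaw": 0}

```text
invalid input at $.targets[0]: expected keys dx, dy, dz, wx, wy, wz, jaw
```

Emit:
apply_moves:
  targets:
    - {"dx": 0.8,"dy": -0.6,"jaw": 0}
    - {"dx": 0.8,"dy": -0.6,"jaw": 0}
    - {"dx": 0.8,"dy": -0.6,"jaw": 0}
    - {"dx": 0.8,"dy": -0.6,"jaw": 0}
    - {"dx": 0.8,"dy": -0.6,"jaw": 0}

```text
invalid input at $.targets[0]: expected keys dx, dy, dz, wx, wy, wz, jaw
```

```bash
python3 go.py 0 -.152 .13; python3 - <<'E'
from workcell import cams
import cv2
for n in ["wrist","top"]:
    c=cams.read_camera(n);im=c["color"][:,:,::-1]
    if n=="top": im=cv2.resize(im[190:350,200:520],(800,400))
    cv2.imwrite(f"pics/{n}1.png",im)
E
python3 go.py
```

```text
t 0.15 box pos [-0.3904 -0.4497] z 0.2302 yaw 0.1434 w 1.0 F [-0.1  0.4 -0.2]
shift units (tool now) [14.3  -7.96  3.36] in target frame [13.01 -9.92  3.34]
turn units [-0.02  0.    1.37]
t 0.25 box pos [-0.3904 -0.4499] z 0.2306 yaw 0.1434 w 1.0 F [-0.  -0.9  0.8]
```

All keys are required.

Emit:
apply_moves:
  targets:
    - {"dx": 0,"dy": 0,"dz": 0,"wx": 0,"wy": 0,"wz": 0.7,"jaw": 0}
    - {"dx": 0,"dy": 0,"dz": 0,"wx": 0,"wy": 0,"wz": 0.67,"jaw": 0}
    - {"dx": 0.8,"dy": -0.6,"dz": 0,"wx": 0,"wy": 0,"wz": 0,"jaw": 0}
    - {"dx": 0.8,"dy": -0.6,"dz": 0,"wx": 0,"wy": 0,"wz": 0,"jaw": 0}
    - {"dx": 0.8,"dy": -0.6,"dz": 0,"wx": 0,"wy": 0,"wz": 0,"jaw": 0}

```text
time: 0.75
tool_pos: [0.3277, -0.5454, 0.231]
tcp_rot: [-3.112, -0.425, 0.0]
wrist_force: [0.8, -0.3, -0.7]
width: 0.142
```

Emit:
apply_moves:
  targets:
    - {"dx": 0.8,"dy": -0.6,"dz": 0,"wx": 0,"wy": 0,"wz": 0,"jaw": 0}
    - {"dx": 0.8,"dy": -0.6,"dz": 0,"wx": 0,"wy": 0,"wz": 0,"jaw": 0}
    - {"dx": 0.8,"dy": -0.6,"dz": 0,"wx": 0,"wy": 0,"wz": 0,"jaw": 0}
    - {"dx": 0.8,"dy": -0.6,"dz": 0,"wx": 0,"wy": 0,"wz": 0,"jaw": 0}
    - {"dx": 0.8,"dy": -0.6,"dz": 0,"wx": 0,"wy": 0,"wz": 0,"jaw": 0}

```text
time: 1.25
tool_pos: [0.4194, -0.426, 0.2312]
tcp_rot: [-3.112, -0.426, -0.0]
wrist_force: [0.3, 0.2, -0.2]
width: 0.001
```

Emit:
apply_moves:
  targets:
    - {"dx": 0.8,"dy": -0.6,"dz": 0,"wx": 0,"wy": 0,"wz": 0,"jaw": 0}
    - {"dx": 0.8,"dy": -0.6,"dz": 0,"wx": 0,"wy": 0,"wz": 0,"jaw": 0}
    - {"dx": 0.8,"dy": -0.6,"dz": 0,"wx": 0,"wy": 0,"wz": 0,"jaw": 0}
    - {"dx": 0.8,"dy": -0.6,"dz": 0,"wx": 0,"wy": 0,"wz": 0,"jaw": 0}
    - {"dx": 0.8,"dy": -0.6,"dz": 0,"wx": 0,"wy": 0,"wz": 0,"jaw": 0}

```text
time: 1.75
tool_pos: [0.5108, -0.3071, 0.2313]
tcp_rot: [-3.113, -0.426, -0.0]
wrist_force: [-0.2, -0.3, -0.7]
width: 0.004
```

```bash
python3 go.py 0 -.152 .13; python3 - <<'E'
from workcell import cams
import cv2
for n in ["wrist","top"]:
    c=cams.read_camera(n);im=c["color"][:,:,::-1]
    if n=="top": im=cv2.resize(im[190:350,200:520],(800,400))
    cv2.imwrite(f"pics/{n}1.png",im)
E
python3 go.py
```

```text
t 1.75 box pos [-0.0775 -0.2154] z 0.2313 yaw -0.0001 w 0.0 F [-0.3 -0.2 -0.7]
shift units (tool now) [ 2.58 -2.11  3.38] in target frame [ 2.58 -2.11  3.38]
turn units [-0. -0. -0.]
t 1.85 box pos [-0.0759 -0.2141] z 0.2312 yaw 0.0033 w -0.0 F [-0.1 -0.4  0.2]
```

View pics/wrist1.png

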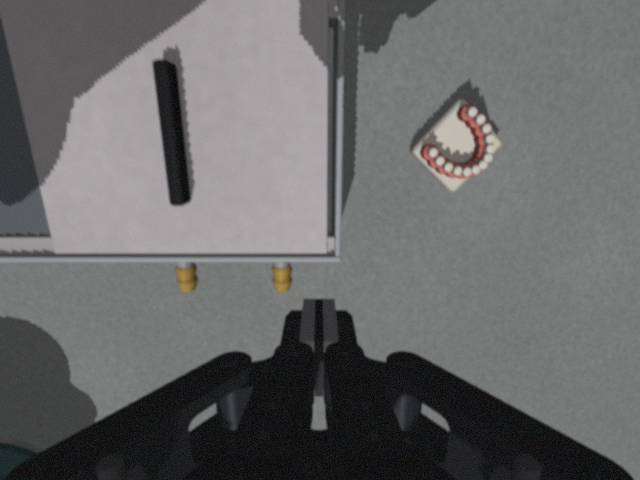

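Emit:
apply_moves:
  targets:
    - {"dx": 0.86,"dy": -0.7,"dz": 0.8,"wx": 0,"wy": 0,"wz": 0,"jaw": 0}
    - {"dx": 0.86,"dy": -0.7,"dz": 0.8,"wx": 0,"wy": 0,"wz": 0,"jaw": 0}
    - {"dx": 0.8,"dy": -0.66,"dz": 0.9,"wx": 0,"wy": 0,"wz": 0,"jaw": 0}
    - {"dx": 0,"dy": 0,"dz": 0.9,"wx": 0,"wy": 0,"wz": 0,"jaw": 0}
    - {"dx": 0,"dy": 0,"dz": 0,"wx": 0,"wy": 0,"wz": 0,"jaw": 0}

```text
time: 2.35
tool_pos: [0.5631, -0.2266, 0.1244]
tcp_rot: [-3.108, -0.428, 0.013]
wrist_force: [-0.1, 0.5, 0.2]
width: 0.002
```

```bash
python3 go.py 0 -.152 .096; python3 - <<'E'
from workcell import cams
import cv2
for n in ["wrist"]:
    c=cams.read_camera(n);im=c["color"][:,:,::-1]
    cv2.imwrite(f"pics/{n}2.png",im)
E
python3 go.py
```

```text
t 2.35 box pos [-0.0054 -0.1519] z 0.1244 yaw 0.0014 w 0.0 F [0.1 0.5 0.2]
shift units (tool now) [0.19 0.01 0.95] in target frame [0.18 0.   0.95]
turn units [-0.05  0.07  0.01]
t 2.4 box pos [-0.0046 -0.1534] z 0.1269 yaw 0.0003 w -0.0 F [-1.1 -0.2  0. ]
```

View pics/wrist2.png

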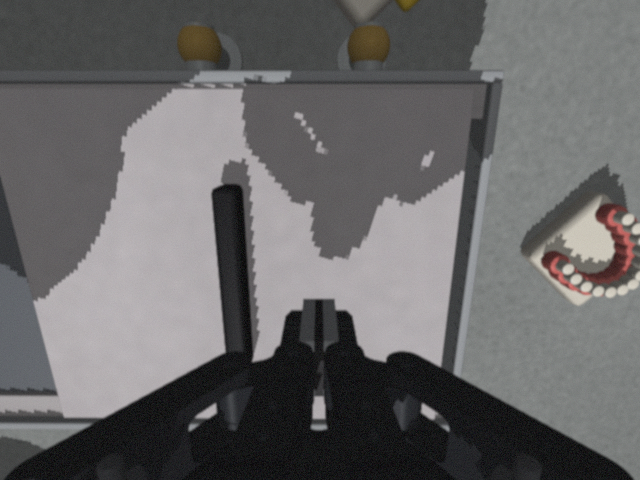

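Emit:
apply_moves:
  targets:
    - {"dx": 0.15,"dy": 0,"dz": 0.5,"wx": 0,"wy": 0,"wz": 0,"jaw": 0}
    - {"dx": 0,"dy": 0,"dz": 0.4,"wx": 0,"wy": 0,"wz": 0,"jaw": 0}
    - {"dx": 0,"dy": 0,"dz": 0,"wx": 0,"wy": 0,"wz": 0,"jaw": 0}

```text
time: 2.7
tool_pos: [0.5695, -0.2273, 0.1007]
tcp_rot: [-3.111, -0.425, 0.004]
wrist_force: [-0.3, 0.8, -0.1]
width: -0.002
```

```bash
python3 go.py 0 -.152 .096
```

```text
t 2.7 box pos [ 0.0006 -0.1543] z 0.1007 yaw -0.0009 w -0.0 F [-0.1  0.9 -0.1]
shift units (tool now) [-0.02 -0.08  0.16] in target frame [-0.02 -0.08  0.16]
turn units [-0.02  0.02 -0.01]
```

Emit:
apply_moves:
  targets:
    - {"dx": 0,"dy": -0.2,"dz": 0.08,"wx": 0,"wy": 0,"wz": 0,"jaw": 0}
    - {"dx": 0,"dy": -0.25,"dz": 0,"wx": 0,"wy": 0,"wz": 0,"jaw": 0}
    - {"dx": 0,"dy": -0.25,"dz": 0,"wx": 0,"wy": 0,"wz": 0,"jaw": 0}
    - {"dx": 0,"dy": -0.25,"dz": 0,"wx": 0,"wy": 0,"wz": 0,"jaw": 0}
    - {"dx": 0,"dy": -0.25,"dz": 0,"wx": 0,"wy": 0,"wz": 0,"jaw": 0}

```text
time: 3.2
tool_pos: [0.5615, -0.1923, 0.1006]
tcp_rot: [3.111, 0.427, 0.002]
wrist_force: [0.4, -1.8, -0.7]
width: -0.004
```

```bash
python3 go.py 0 .095 .096
```

```text
t 3.2 box pos [ 0.0023 -0.1184] z 0.1006 yaw 0.0006 w -0.0 F [-0.1 -1.9 -0.7]
shift units (tool now) [-0.07 -7.11  0.14] in target frame [-0.08 -7.11  0.15]
turn units [ 0.02 -0.01  0.01]
```

Emit:
apply_moves:
  targets:
    - {"dx": -0.07,"dy": -0.3,"dz": 0.12,"wx": 0,"wy": 0,"wz": 0,"jaw": 0}
    - {"dx": 0,"dy": -0.3,"dz": 0,"wx": 0,"wy": 0,"wz": 0,"jaw": 0}
    - {"dx": 0,"dy": -0.3,"dz": 0,"wx": 0,"wy": 0,"wz": 0,"jaw": 0}
    - {"dx": 0,"dy": -0.3,"dz": 0,"wx": 0,"wy": 0,"wz": 0,"jaw": 0}
    - {"dx": 0,"dy": -0.3,"dz": 0,"wx": 0,"wy": 0,"wz": 0,"jaw": 0}

```text
time: 3.7
tool_pos: [0.551, -0.1522, 0.1005]
tcp_rot: [3.105, 0.427, 0.014]
wrist_force: [1.8, -7.6, 9.0]
width: 0.002
```

```bash
python3 go.py 0 .095 .096;python3 - <<'E'
from workcell import cams
import cv2
for n in ["wrist"]:
    c=cams.read_camera(n);im=c["color"][:,:,::-1]
    cv2.imwrite(f"pics/{n}3.png",im)
E
```

```text
t 3.7 box pos [ 0.003 -0.077] z 0.1005 yaw 0.0007 w 0.0 F [-0.3 -7.8  9. ]
shift units (tool now) [-0.1  -5.73  0.1 ] in target frame [-0.1  -5.73  0.15]
turn units [ 0.08 -0.07  0.01]
```

View pics/wrist3.png

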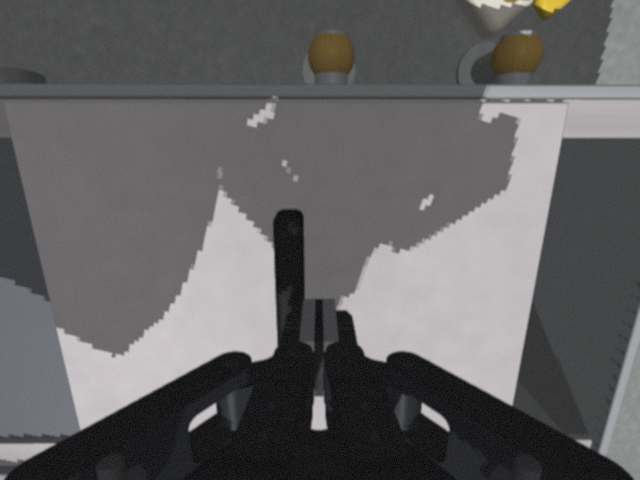

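Emit:
apply_moves:
  targets:
    - {"dx": -0.08,"dy": -0.3,"dz": -0.15,"wx": 0,"wy": 0,"wz": 0,"jaw": 0}
    - {"dx": 0,"dy": -0.3,"dz": 0,"wx": 0,"wy": 0,"wz": 0,"jaw": 0}
    - {"dx": 0,"dy": -0.3,"dz": 0,"wx": 0,"wy": 0,"wz": 0,"jaw": 0}
    - {"dx": 0,"dy": -0.3,"dz": 0,"wx": 0,"wy": 0,"wz": 0,"jaw": 0}
    - {"dx": 0,"dy": -0.3,"dz": 0,"wx": 0,"wy": 0,"wz": 0,"jaw": 0}

```text
time: 4.25
tool_pos: [0.5334, -0.1071, 0.1017]
tcp_rot: [3.11, 0.427, 0.004]
wrist_force: [1.8, -4.5, 4.8]
width: -0.003
```

```bash
python3 go.py 0 .095 .096;python3 - <<'E'
from workcell import cams
import cv2,numpy as np
c=cams.read_camera("wrist");im=c["color"][:,:,::-1]
cv2.imwrite("pics/wrist4.png",im)
np.savez("wrist4.npz",**c)
T=c["T_tool_cam"];z=c["range_z"]
for v in range(290,345,6):
    r=[]
    for u in (308,320,330):
        d=z[v,u];p=T@np.array([(u-c["cx"])/c["fx"]*d,(v-c["cy"])/c["fy"]*d,d,1]);r.append(p[:3].round(4).tolist())
    print(v,r)
E
```

```text
t 4.25 box pos [-0.0018 -0.0289] z 0.1017 yaw 0.0005 w -0.0 F [ 0.5 -4.8  4.8]
shift units (tool now) [ 0.06 -4.13  0.18] in target frame [ 0.06 -4.13  0.19]
turn units [ 0.03 -0.02  0.  ]
290 [[0.0075, -0.0061, 0.0126], [0.0064, -0.0005, 0.0149], [0.0071, 0.0042, 0.0135]]
296 [[0.0044, -0.0061, 0.0125], [0.0039, -0.0005, 0.0137], [0.0039, 0.0043, 0.0136]]
302 [[0.0102, -0.0055, -0.0063], [0.0105, -0.0005, -0.0069], [0.0103, 0.0036, -0.0064]]
308 [[0.0108, -0.0053, -0.013], [0.0108, -0.0006, -0.0129], [0.0102, 0.0035, -0.0118]]
314 [[0.0106, -0.0052, -0.0177], [0.0105, -0.0006, -0.0176], [0.0104, 0.0033, -0.0174]]
320 [[0.0105, -0.0051, -0.0224], [0.0104, -0.0006, -0.0222], [0.0103, 0.0031, -0.0219]]
326 [[0.0106, -0.0049, -0.0272], [0.0107, -0.0006, -0.0272], [0.0104, 0.003, -0.0266]]
332 [[0.0104, -0.0048, -0.031], [0.0101, -0.0006, -0.0304], [0.0106, 0.0029, -0.0313]]
338 [[0.0096, -0.0048, -0.0335], [0.0104, -0.0006, -0.0349], [0.0102, 0.0028, -0.0345]]
344 [[0.0089, -0.0047, -0.0362], [0.0087, -0.0006, -0.0359], [0.0112, 0.0026, -0.0399]]
```

View pics/wrist4.png

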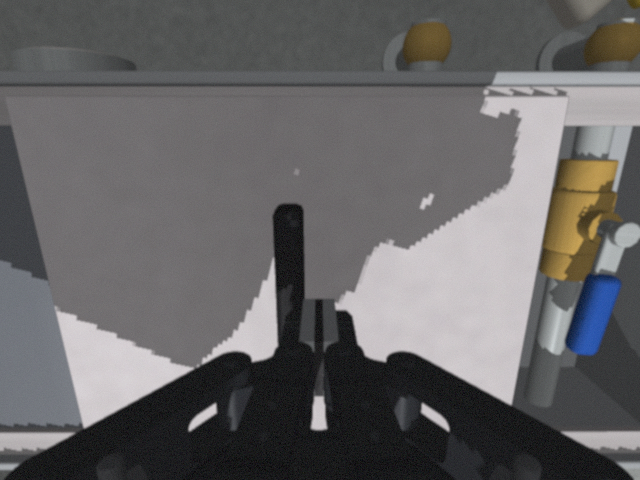

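Emit:
apply_moves:
  targets:
    - {"dx": 0.05,"dy": -0.4,"dz": 0,"wx": 0,"wy": 0,"wz": 0,"jaw": 0}
    - {"dx": 0,"dy": -0.4,"dz": 0,"wx": 0,"wy": 0,"wz": 0,"jaw": 0}
    - {"dx": 0,"dy": -0.4,"dz": 0,"wx": 0,"wy": 0,"wz": 0,"jaw": 0}
    - {"dx": 0,"dy": -0.4,"dz": 0,"wx": 0,"wy": 0,"wz": 0,"jaw": 0}
    - {"dx": 0,"dy": -0.4,"dz": 0,"wx": 0,"wy": 0,"wz": 0,"jaw": 0}

```text
time: 4.8
tool_pos: [0.5174, -0.0479, 0.1008]
tcp_rot: [3.112, 0.427, -0.0]
wrist_force: [1.9, -4.7, 2.6]
width: 0.002
```

Emit:
apply_moves:
  targets:
    - {"dx": 0,"dy": -0.4,"dz": 0,"wx": 0,"wy": 0,"wz": 0,"jaw": 0}
    - {"dx": 0,"dy": -0.4,"dz": 0,"wx": 0,"wy": 0,"wz": 0,"jaw": 0}
    - {"dx": 0,"dy": -0.4,"dz": 0,"wx": 0,"wy": 0,"wz": 0,"jaw": 0}
    - {"dx": 0,"dy": -0.3,"dz": 0,"wx": 0,"wy": 0,"wz": 0,"jaw": 0}
    - {"dx": 0,"dy": -0.2,"dz": 0,"wx": 0,"wy": 0,"wz": 0,"jaw": 0}

```text
time: 5.3
tool_pos: [0.5035, 0.0013, 0.1006]
tcp_rot: [-3.112, -0.427, 0.001]
wrist_force: [0.3, -3.1, 0.7]
width: 0.003
```

```bash
python3 go.py 0 .104 .096;python3 - <<'E'
from workcell import cams
import cv2,numpy as np
c=cams.read_camera("wrist");im=c["color"][:,:,::-1]
cv2.imwrite("pics/wrist5.png",im)
E
```

```text
t 5.3 box pos [-0.0015  0.0836] z 0.1006 yaw 0.0006 w 0.0 F [-0.6 -3.1  0.7]
shift units (tool now) [ 0.05 -0.68  0.15] in target frame [ 0.05 -0.68  0.15]
turn units [-0.    0.01  0.01]
```

View pics/wrist5.png

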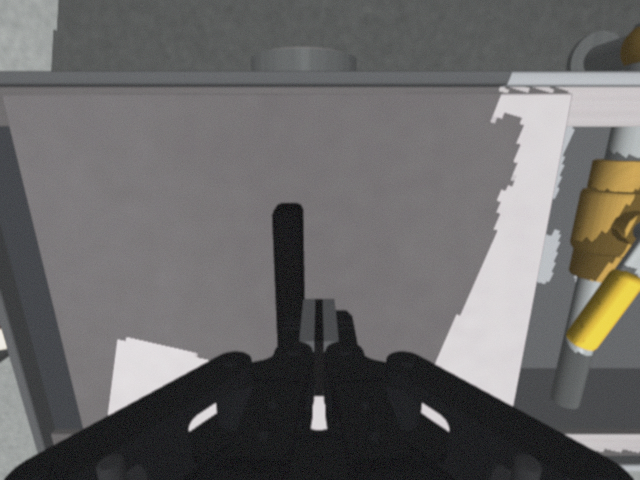

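Emit:
apply_moves:
  targets:
    - {"dx": 0,"dy": -0.25,"dz": 0,"wx": 0,"wy": 0,"wz": 0,"jaw": 0}
    - {"dx": 0,"dy": -0.2,"dz": 0,"wx": 0,"wy": 0,"wz": 0,"jaw": 0}
    - {"dx": 0,"dy": -0.15,"dz": 0,"wx": 0,"wy": 0,"wz": 0,"jaw": 0}

```text
time: 5.65
tool_pos: [0.4989, 0.018, 0.1005]
tcp_rot: [-3.112, -0.426, 0.001]
wrist_force: [0.9, -3.3, 0.3]
width: -0.001
```

```bash
python3 go.py 0 .104 .096
```

```text
t 5.65 box pos [-0.0014  0.1009] z 0.1005 yaw -0.0002 w -0.0 F [ 0.  -3.5  0.3]
shift units (tool now) [ 0.05 -0.1   0.15] in target frame [ 0.05 -0.1   0.15]
turn units [-0.    0.01 -0.  ]
```

Emit:
apply_moves:
  targets:
    - {"dx": 0,"dy": -0.15,"dz": 0,"wx": 0,"wy": 0,"wz": 0,"jaw": 0}
    - {"dx": 0,"dy": -0.1,"dz": 0,"wx": 0,"wy": 0,"wz": 0,"jaw": 0}

```text
time: 5.85
tool_pos: [0.4977, 0.0218, 0.1006]
tcp_rot: [3.105, 0.43, 0.0]
wrist_force: [4.9, -23.0, -2.9]
width: 0.003
```

```bash
python3 go.py 0 .104 .096
```

```text
t 5.85 box pos [-0.0016  0.1049] z 0.1006 yaw 0.0028 w 0.0 F [ -1.4 -23.4  -2.9]
shift units (tool now) [0.05 0.03 0.15] in target frame [0.05 0.03 0.15]
turn units [0.07 0.01 0.03]
```

Emit:
apply_moves:
  targets:
    - {"dx": 0,"dy": 0.3,"dz": 0,"wx": 0,"wy": 0,"wz": 0,"jaw": 0}
    - {"dx": 0,"dy": 0.4,"dz": -0.8,"wx": 0,"wy": 0,"wz": 0,"jaw": 0}
    - {"dx": 0,"dy": 1,"dz": -0.9,"wx": 0,"wy": 0,"wz": 0,"jaw": 0}
    - {"dx": -0.5,"dy": 1,"dz": -0.9,"wx": 0,"wy": 0,"wz": 0,"jaw": 0}
    - {"dx": -0.9,"dy": 1,"dz": -0.8,"wx": 0,"wy": 0,"wz": 0,"jaw": 0}

```text
time: 6.35
tool_pos: [0.4874, -0.0932, 0.2039]
tcp_rot: [-3.11, -0.428, -0.002]
wrist_force: [0.9, -1.1, 0.3]
width: 0.002
```

Emit:
apply_moves:
  targets:
    - {"dx": -0.9,"dy": 1,"dz": -0.2,"wx": 0,"wy": 0,"wz": 0,"jaw": 0}
    - {"dx": -0.9,"dy": 1,"dz": 0,"wx": 0,"wy": 0,"wz": 0,"jaw": 0}
    - {"dx": 0,"dy": 1,"dz": 0,"wx": 0,"wy": 0,"wz": 0,"jaw": 0}
    - {"dx": 0,"dy": 0.6,"dz": 0,"wx": 0,"wy": 0,"wz": 0,"jaw": 0}
    - {"dx": 0,"dy": 0,"dz": 0,"wx": 0,"wy": 0,"wz": 0,"jaw": 0}

```text
time: 6.85
tool_pos: [0.4642, -0.213, 0.2085]
tcp_rot: [-3.112, -0.422, -0.0]
wrist_force: [0.3, 0.3, -0.1]
width: 0.004
```

```bash
python3 go.py;python3 - <<'E'
from workcell import cams,bot
import cv2,numpy as np
s=bot.read_state()
c=cams.read_camera("wrist");im=c["color"][:,:,::-1]
cv2.imwrite("pics/wrist6.png",im)
np.savez("wrist6.npz",p=s["tool_pos"],r=s["tcp_rot"],**c)
c=cams.read_camera("top")
cv2.imwrite("pics/top6.png",cv2.resize(c["color"][190:350,200:520,::-1],(800,400),interpolation=cv2.INTER_CUBIC))
np.savez("top6.npz",**c)
E
```

```text
t 6.85 box pos [-0.097  -0.1122] z 0.2085 yaw -0.0027 w 0.0 F [ 0.3  0.3 -0.1]
```

View pics/wrist6.png

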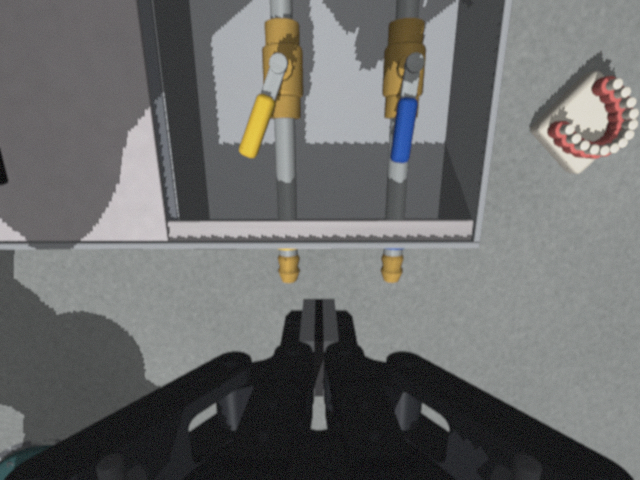

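View pics/top6.png

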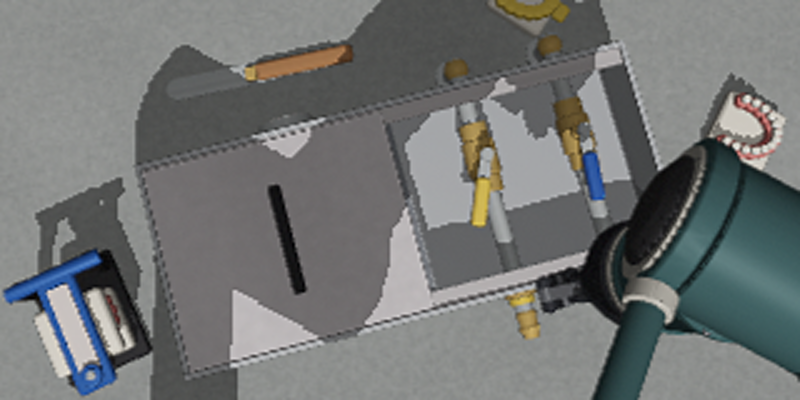

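```bash
cat > lev.py <<'E'
from h import *
def wpix(f,px,z):
    c=dict(np.load(f));q=np.load("box.npy");a=q[2];Rb=np.array([[np.cos(a),-np.sin(a)],[np.sin(a),np.cos(a)]])
    M=R.from_rotvec(c["r"]).as_matrix();T=c["T_tool_cam"];W=M@T[:3,:3];e=M@T[:3,3]+c["p"]
    px=np.atleast_2d(px);d=np.c_[(px[:,0]-c["cx"])/c["fx"],(px[:,1]-c["cy"])/c["fy"],np.ones(len(px))]@W.T
    P=e+d*((z-e[2])/d[:,2])[:,None]
    return (P[:,:2]-q[:2])@Rb
E
python3 - <<'E'
from lev import *
for n,px in [("gas",[[278,63],[248,155]]),("air",[[414,62],[400,160]])]:
    P=wpix("wrist6.npz",px,.078);print(n,P.round(4));d=P[1]-P[0];print(np.hypot(*d),np.arctan2(d[1],-d[0]))
print("inner corners",wpix("wrist6.npz",[[478,246],[498,60]],.091).round(4))
E
```

```text
gas [[ 0.0284 -0.0832]
 [-0.0327 -0.0589]]
0.06576727947270142 0.3781584219400194
air [[ 0.0288 -0.1766]
 [-0.0365 -0.1713]]
0.06553824776253302 0.08195670224150936
inner corners [[-0.0991 -0.2315]
 [ 0.0275 -0.2282]]
```

```bash
python3 go.py -.025 -.107 .11
```

```text
t 6.95 box pos [-0.097  -0.1101] z 0.2081 yaw -0.0007 w -0.0 F [-0.2  0.7  0.4]
shift units (tool now) [ 2.4  -0.1   3.27] in target frame [ 2.4  -0.1   3.27]
turn units [-0.02  0.01 -0.01]
```

Emit:
apply_moves:
  targets:
    - {"dx": 0.8,"dy": -0.1,"dz": 0.5,"wx": 0,"wy": 0,"wz": 0,"jaw": 0}
    - {"dx": 0.8,"dy": 0,"dz": 0.8,"wx": 0,"wy": 0,"wz": 0,"jaw": 0}
    - {"dx": 0.8,"dy": 0,"dz": 0.9,"wx": 0,"wy": 0,"wz": 0,"jaw": 0}
    - {"dx": 0,"dy": 0,"dz": 0.9,"wx": 0,"wy": 0,"wz": 0,"jaw": 0}
    - {"dx": 0,"dy": 0,"dz": 0,"wx": 0,"wy": 0,"wz": 0,"jaw": 0}

```text
time: 7.45
tool_pos: [0.5291, -0.186, 0.1109]
tcp_rot: [-3.106, -0.43, 0.013]
wrist_force: [-0.9, 0.7, -0.2]
width: 0.004
```

```bash
python3 go.py -.025 -.107 .066;python3 - <<'E'
from workcell import cams,bot
import cv2,numpy as np
c=cams.read_camera("wrist");im=c["color"][:,:,::-1]
cv2.imwrite("pics/wrist7.png",im)
E
```

```text
t 7.45 box pos [-0.0272 -0.1037] z 0.1109 yaw 0.0025 w 0.0 F [-0.7  0.9 -0.2]
shift units (tool now) [0.09 0.12 1.5 ] in target frame [0.07 0.11 1.5 ]
turn units [-0.06  0.07  0.02]
```

View pics/wrist7.png

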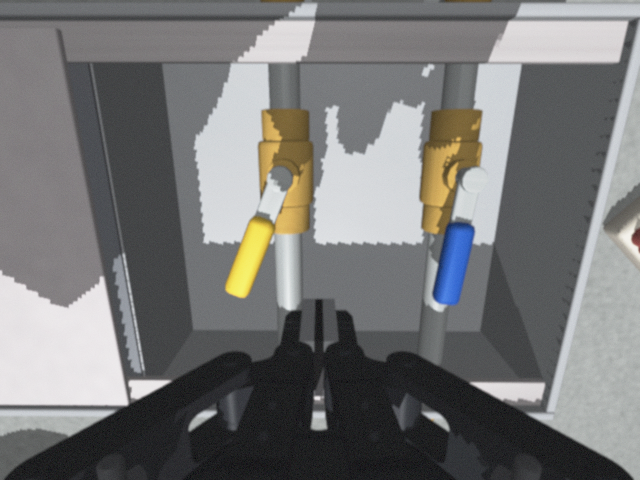

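Emit:
apply_moves:
  targets:
    - {"dx": 0.05,"dy": 0.1,"dz": 0.4,"wx": 0,"wy": 0,"wz": 0,"jaw": 0}
    - {"dx": 0,"dy": 0,"dz": 0.5,"wx": 0,"wy": 0,"wz": 0,"jaw": 0}
    - {"dx": 0,"dy": 0,"dz": 0.5,"wx": 0,"wy": 0,"wz": 0,"jaw": 0}
    - {"dx": 0,"dy": 0,"dz": 0,"wx": 0,"wy": 0,"wz": 0,"jaw": 0}

```text
time: 7.9
tool_pos: [0.5322, -0.1914, 0.0711]
tcp_rot: [-3.11, -0.425, 0.006]
wrist_force: [-0.5, -0.2, -0.3]
width: 0.004
```

```bash
python3 go.py -.0195 -.0818 .066
```

```text
t 7.9 box pos [-0.0257 -0.1097] z 0.0711 yaw -0.0006 w 0.0 F [-0.6 -0.1 -0.3]
shift units (tool now) [ 0.21 -0.93  0.17] in target frame [ 0.21 -0.93  0.17]
turn units [-0.03  0.04 -0.01]
```

Emit:
apply_moves:
  targets:
    - {"dx": 0.05,"dy": 0,"dz": 0.12,"wx": 0,"wy": 0,"wz": 0,"jaw": 0}
    - {"dx": 0.1,"dy": -0.25,"dz": 0,"wx": 0,"wy": 0,"wz": 0,"jaw": 0}
    - {"dx": 0.05,"dy": -0.25,"dz": 0,"wx": 0,"wy": 0,"wz": 0,"jaw": 0}
    - {"dx": 0,"dy": -0.25,"dz": 0,"wx": 0,"wy": 0,"wz": 0,"jaw": 0}
    - {"dx": 0,"dy": -0.2,"dz": 0,"wx": 0,"wy": 0,"wz": 0,"jaw": 0}

```text
time: 8.4
tool_pos: [0.5332, -0.1629, 0.0712]
tcp_rot: [3.11, 0.428, 0.002]
wrist_force: [0.1, -5.7, 5.4]
width: 0.005
```

```bash
python3 go.py -.0166 -.064 .066
```

```text
t 8.4 box pos [-0.0171 -0.0825] z 0.0712 yaw 0.0009 w 0.0 F [-1.4 -5.5  5.4]
shift units (tool now) [ 0.02 -0.62  0.17] in target frame [ 0.02 -0.62  0.17]
turn units [ 0.02 -0.01  0.01]
```

Contact at the expected place. Follow the arc.

Emit:
apply_moves:
  targets:
    - {"dx": 0,"dy": -0.25,"dz": 0,"wx": 0,"wy": 0,"wz": 0,"jaw": 0}
    - {"dx": 0.05,"dy": -0.25,"dz": 0,"wx": 0,"wy": 0,"wz": 0,"jaw": 0}
    - {"dx": 0.1,"dy": -0.25,"dz": 0,"wx": 0,"wy": 0,"wz": 0,"jaw": 0}
    - {"dx": 0.15,"dy": -0.2,"dz": 0,"wx": 0,"wy": 0,"wz": 0,"jaw": 0}

```text
time: 8.8
tool_pos: [0.5339, -0.1346, 0.071]
tcp_rot: [3.108, 0.427, 0.001]
wrist_force: [-2.2, -7.1, -0.4]
width: 0.002
```

```bash
python3 go.py -.006 -.048 .066;python3 - <<'E'
from workcell import cams,bot
import cv2,numpy as np
c=cams.read_camera("wrist");im=c["color"][:,:,::-1]
cv2.imwrite("pics/wrist8.png",im)
E
```

```text
t 8.8 box pos [-0.0088 -0.0555] z 0.071 yaw 0.0009 w 0.0 F [-4.  -6.2 -0.4]
shift units (tool now) [ 0.09 -0.25  0.16] in target frame [ 0.09 -0.25  0.17]
turn units [ 0.04 -0.    0.01]
```

View pics/wrist8.png

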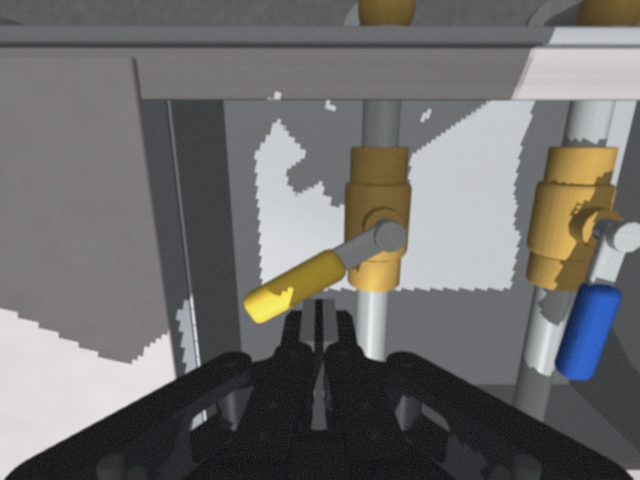

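Emit:
apply_moves:
  targets:
    - {"dx": 0.15,"dy": -0.2,"dz": 0,"wx": 0,"wy": 0,"wz": 0,"jaw": 0}
    - {"dx": 0.2,"dy": -0.2,"dz": 0,"wx": 0,"wy": 0,"wz": 0,"jaw": 0}
    - {"dx": 0.2,"dy": -0.1,"dz": 0,"wx": 0,"wy": 0,"wz": 0,"jaw": 0}
    - {"dx": 0.1,"dy": 0,"dz": 0,"wx": 0,"wy": 0,"wz": 0,"jaw": 0}

```text
time: 9.25
tool_pos: [0.5466, -0.1132, 0.0697]
tcp_rot: [-3.112, -0.428, 0.006]
wrist_force: [-5.1, -2.4, 1.1]
width: 0.0
```

```bash
python3 go.py .0105 -.038 .066
```

```text
t 9.25 box pos [ 0.0092 -0.0383] z 0.0697 yaw 0.0009 w 0.0 F [-5.6 -0.9  1.1]
shift units (tool now) [ 0.04 -0.01  0.12] in target frame [ 0.04 -0.01  0.12]
turn units [-0.01  0.03  0.01]
```

Emit:
apply_moves:
  targets:
    - {"dx": 0.1,"dy": 0,"dz": 0,"wx": 0,"wy": 0,"wz": 0,"jaw": 0}
    - {"dx": 0.1,"dy": 0,"dz": 0,"wx": 0,"wy": 0,"wz": 0,"jaw": 0}

```text
time: 9.45
tool_pos: [0.5491, -0.112, 0.0695]
tcp_rot: [-3.111, -0.429, 0.017]
wrist_force: [-18.8, -6.3, 13.7]
width: -0.002
```

```bash
python3 go.py
```

```text
t 9.45 box pos [ 0.0119 -0.0378] z 0.0695 yaw 0.0015 w -0.0 F [-19.8  -1.   13.7]
```

Emit:
apply_moves:
  targets:
    - {"dx": 0.05,"dy": 0,"dz": 0,"wx": 0,"wy": 0,"wz": 0,"jaw": 0}
    - {"dx": 0,"dy": 0,"dz": 0,"wx": 0,"wy": 0,"wz": 0,"jaw": 0}

```text
time: 9.65
tool_pos: [0.549, -0.112, 0.0696]
tcp_rot: [-3.111, -0.429, 0.022]
wrist_force: [-18.7, -5.9, 13.1]
width: -0.002
```

```bash
python3 go.py
```

```text
t 9.65 box pos [ 0.0119 -0.0378] z 0.0696 yaw 0.0014 w -0.0 F [-19.6  -0.7  13.1]
```

Emit:
apply_moves:
  targets:
    - {"dx": -0.4,"dy": 0,"dz": 0,"wx": 0,"wy": 0,"wz": 0,"jaw": 0}
    - {"dx": -0.4,"dy": 0.1,"dz": 0,"wx": 0,"wy": 0,"wz": 0,"jaw": 0}
    - {"dx": 0,"dy": 0,"dz": -0.8,"wx": 0,"wy": 0,"wz": 0,"jaw": 0}
    - {"dx": -0.5,"dy": 0.5,"dz": -1,"wx": 0,"wy": 0,"wz": 0,"jaw": 0}
    - {"dx": -0.8,"dy": 0.8,"dz": -1,"wx": 0,"wy": 0,"wz": 0,"jaw": 0}

```text
time: 10.15
tool_pos: [0.5062, -0.1681, 0.1549]
tcp_rot: [-3.111, -0.43, -0.002]
wrist_force: [-0.5, -0.7, 0.7]
width: -0.005
```

Emit:
apply_moves:
  targets:
    - {"dx": -0.8,"dy": 0.8,"dz": -0.9,"wx": 0,"wy": 0,"wz": 0,"jaw": 0}
    - {"dx": -0.9,"dy": 0.3,"dz": -0.7,"wx": 0,"wy": 0,"wz": 0,"jaw": 0}
    - {"dx": -0.5,"dy": 0,"dz": 0,"wx": 0,"wy": 0,"wz": 0,"jaw": 0}
    - {"dx": 0,"dy": 0,"dz": 0,"wx": 0,"wy": 0,"wz": 0,"jaw": 0}

```text
time: 10.55
tool_pos: [0.4501, -0.2187, 0.2024]
tcp_rot: [3.113, 0.423, 0.002]
wrist_force: [-0.2, -0.7, 0.3]
width: 0.001
```

```bash
python3 go.py;python3 - <<'E'
from workcell import cams,bot
import cv2,numpy as np
s=bot.read_state()
c=cams.read_camera("wrist");im=c["color"][:,:,::-1]
cv2.imwrite("pics/wrist9.png",im)
np.savez("wrist9.npz",p=s["tool_pos"],r=s["tcp_rot"],**c)
c=cams.read_camera("top")
cv2.imwrite("pics/top9.png",cv2.resize(c["color"][190:350,200:520,::-1],(800,400),interpolation=cv2.INTER_CUBIC))
E
```

```text
t 10.55 box pos [-0.1121 -0.114 ] z 0.2024 yaw -0.0024 w 0.0 F [-0.4 -0.6  0.3]
```

View pics/wrist9.png

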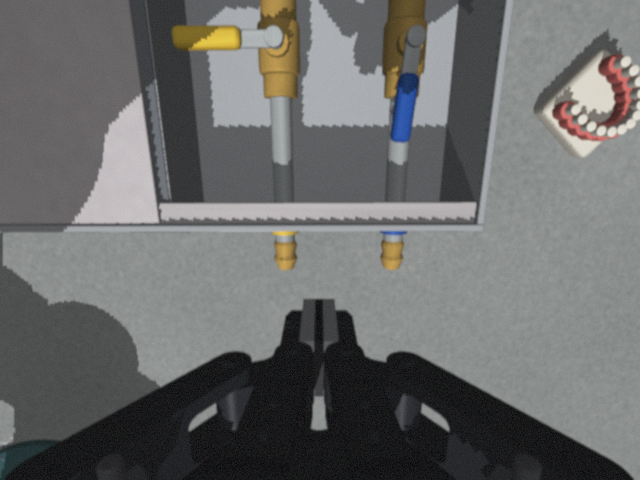

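View pics/top9.png

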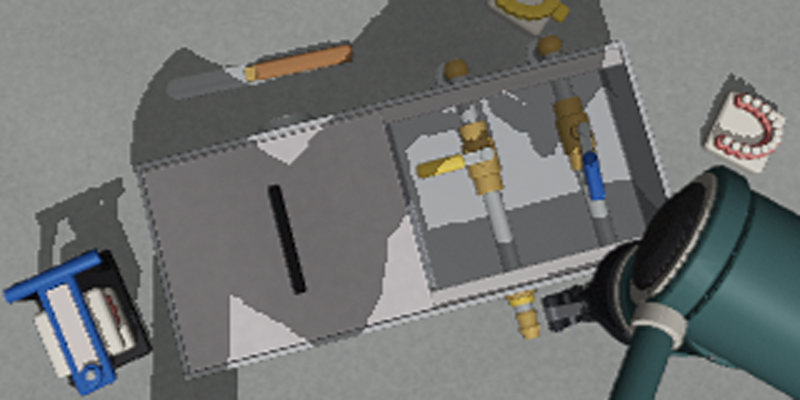

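```bash
python3 - <<'E'
from lev import *
for n,px in [("gas",[[275,37],[173,38]]),("air",[[414,37],[401,140]])]:
    P=wpix("wrist9.npz",px,.078);d=P[1]-P[0];print(n,P.round(4),np.arctan2(d[1],-d[0]))
from workcell import job
job.finish_job()
E
```

```text
gas [[ 0.0278 -0.0843]
 [ 0.0273 -0.017 ]] 1.5637743932945554
air [[ 0.0276 -0.176 ]
 [-0.0373 -0.1717]] 0.06606978178434957
the job is handed in; nothing more can be done
```

I slid the cover left along its rails until it met the end wall, then pushed the yellow gas lever round to its stop. I handed the job in at about 10.7 s of robot time, with the arm clear of everything.

- **Cover:** it reached the stop at about 23 N. The last pictures show it still on its rails with the valve bay open.
- **Gas lever:** it reached the stop at about 20 N. The last wrist picture puts it at 1.56 rad, against 1.571 rad for fully shut.
- **Blue air lever:** it measured 0.07 rad at the end and 0.08 rad before I pushed the gas lever. That difference is within my pixel-reading error.
- **Casts, articulator and spatula:** they look unmoved in the last overhead picture. I compared them by eye and did not measure them.

No checks failed. One small disagreement: at both pushes the fingertips sat 3 to 6 mm higher than commanded, with up to about 14 N upward force at the tip, probably friction. They stayed in contact with the rib and the lever throughout.

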